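# Stack the lens cases

### The arm

A 6-joint arm with a two-finger parallel gripper is mounted at the origin on the work surface. World frame = base frame: x ahead of the robot, y to its left, z up, the work surface at z = 0. Lengths are in mm, angles in rad, forces in N, time in s.
With the tool pointing down it reaches from about 350 to 800 mm from the base axis. Payload 7.3 kg.
Tool frame: the origin (TCP) lies between the finger pads; the fingertips stand 8 mm ahead of it and the grasp point (between the pads) lies 11 mm behind it; z points along the fingers, y is the line along which they close (so a half turn about z gives the same grasp; the last joint's range is limited). The gripper opens to 85 mm and grips with 20 to 120 N. Pads are 22 mm wide; open, the fingers measure 114 mm over their backs; the gripper's body (76 mm by 85 mm) begins 54 mm behind the grasp point. The pads swing forward as they close: fully open they stand 13 mm farther back than shut.
Start: joints at [-1.306, 0.342, 1.524, -0, 1.275, -0.146], TCP at [209.678, -481.33, 239.322] pointing down, gripper open.
Joint ranges: [-2.53, 2.53], [-0.77, 2.02], [0.04, 2.7], [-1, 4.14], [0.28, 2.66], [-3.11, 3.11]. Speed limits (rad/s): [2.57, 2.57, 3.14, 3.14, 3.14, 3.14].

### API

Orientations are given as a rotation vector (axis times angle).
In Python, from bench import ctrl gives the robot as it stands.
- The arm moves only by the tool play_rows, never from a script. Its argument "deltas" is a list of rows, each an object of numbers: "x", "y", "z": the shift along the world's x, y, z in m; "wx", "wy", "wz": the turn, a rotation vector about the world's x, y, z in degrees; "fingers": the finger opening in m, from 0 to 0.0854. A call has 1 to 8 rows; each row shifts and turns the commanded pose from where the row before left it; what a row does not reach is not made up. A row lasts 1/10 s, in which the tool goes at most 50 mm and 8.59 degrees, less where a joint would pass 70% of its speed; a pose out of reach is approached as far as the arm can. A call is refused whole if a number of a shift passes 0.05 or a number of a turn 8.59, either way. A call with a gripper value outside its range is refused whole. The fingers move at their own pace and stop on an object; "grip_force" is the grip in N (left out, the last holds). Time passes only in rows, so rows that do not move let the fingers close. It gives the time, the measured TCP pose, the force, the opening and the grip force at its end, in the units of the state.
- ctrl.get_state(): the state, without advancing time (a new reading comes with each control period).
- ctrl.get_image(name): name is "side" or "top" or "wrist"; returns a dict with "image" (420x560x3 uint8, red, green, blue), "K" (3x3 intrinsics, pixels), "R" (3x3) and "t" (3): a world point X has camera coordinates R X + t. Camera axes: x right, y down, z forward; pixel columns grow to the right and rows downward; lengths in mm; the calibration is good to about 2 mm. A picture is of the moment at which its call begins. There is no depth.
- ctrl.job_done(): hands the job in; it is judged then, once.
The state is a dict: "clock": time; "joint_positions": joint angles; "joint_vel": joint speeds; "tau": joint torques, N m; "tool_pos": TCP position; "tool_rot": TCP orientation; "contact_force": force on the tool from outside, world axes, zero at the start; "torque": the same for the moment, N m; "width": finger opening in mm; "grip_force": force on a finger pad.
Only numpy, scipy, OpenCV 4.12 (cv2) and the standard library are available. Lean on these libraries where they do the work, as an engineer would, in place of code of your own. Each camera call takes 0.05 s, during which the arm holds its last target. There are 200 camera calls.

### The job

A brass weight has been left standing on one of the three flat wooden lens cases. Take it off and stand it upright in the empty shallow grey tray, then stack the other two cases squarely on top of that case, where it lies, with the sides and ends of all three flush and their lids up. Leave the other things on the bench where they are.

Things in the scene. Friction and masses are not known exactly. Their poses are not given: they have to be found in the camera images.
- case_base: closed flat wooden lens case with a blank paper label in the middle of its lid, rigid, 110 long (its x) x 50 wide (its y) x 26 high, about 0.16 kg; all three cases are alike and either end may point forward. Grip it across the 50 mm width. Origin: centre of its underside; z up. This is the case with the brass weight on its lid at the start, the bottom of the pile. Lies flat on the bench.
- case_a: closed flat wooden lens case with a blank paper label in the middle of its lid, rigid, 110 long (its x) x 50 wide (its y) x 26 high, about 0.16 kg; all three cases are alike and either end may point forward. Grip it across the 50 mm width. Origin: centre of its underside; z up. One of the two to be stacked, in either order; lies flat on the bench at the start.
- case_b: closed flat wooden lens case with a blank paper label in the middle of its lid, rigid, 110 long (its x) x 50 wide (its y) x 26 high, about 0.16 kg; all three cases are alike and either end may point forward. Grip it across the 50 mm width. Origin: centre of its underside; z up. The other of the two to be stacked; lies flat on the bench at the start.
- weight: round brass laboratory weight, about 0.3 kg: body 34 in diameter up to 36 high, then a neck and a knob 20 in diameter (49 to 55 high), 58 high in all. Stands upright near the middle of the lid of case_base at the start. Origin: centre of its underside; z is its axis, up.
- tray_in (a point): centre of the inner floor (4 above the bench) of the shallow open grey plastic tray, fixed to the bench, empty: outside 140 (its x) x 110 (its y) x 20 high, walls 4 thick, so 132 x 102 inside and 16 deep. z up.
- tin: bystander: closed grey-green painted tin box, 93 (x) x 73 (y) x 40 high, loose on the bench. Origin: centre of its underside.
- magnet: bystander: red horseshoe magnet lying flat, 60 x 52 x 12 high, loose on the bench. Origin: middle of its underside.
- pulley: bystander: aluminium pulley wheel lying flat, 52 in diameter, 20 high, loose on the bench. Origin: centre of its underside.
Mind the look-alikes: they are no part of the job. Of the things that look like the weight, the larger one is meant.

How it is judged:
By the outcome, as a careful person would: the job done as asked, in the order asked, and still so for the second after the job is handed in, with the robot touching nothing.
It also fails if it takes over 72 s, if anything falls off the work surface, if the arm or the gripper's body presses on something with over 40 N, if the wrist force passes 120 N, or if a joint passes its speed limit or range.

## Working session

There is one attempt and no reset: what is moved stays moved. The work goes in short steps, Python scripts to look and compute and a tool call to move; the robot and the scene stay as the last step left them, time stands still between calls to the robot, and variables do not carry over. Pictures are saved under pics/ and viewed, at most 10 in all, crops included, and the job is handed in when it is done.

Besides the shell and the picture viewer there is one more tool, called after "Request:" by a JSON object that holds its "method" and its "body", one argument or row to a line. play_rows: Moves the arm, as the interface text tells. Its arguments: {"type":"object","properties":{"deltas":{"type":"array"},"grip_force":{"type":"number"}},"required":["deltas"]}

```bash
mkdir -p pics && ls && cat > h.py <<'E'
import numpy as np, cv2
from bench import ctrl
def grab(n,fn=None):
    d=ctrl.get_image(n); im=cv2.cvtColor(d["image"],cv2.COLOR_RGB2BGR)
    if fn: cv2.imwrite("pics/"+fn,im)
    np.savez(f"{n}.npz",im=im,K=d["K"],R=d["R"],t=d["t"])
    return im,np.array(d["K"]),np.array(d["R"]),np.array(d["t"]).ravel()
def load(n):
    d=np.load(f"{n}.npz"); return d["im"],d["K"],d["R"],d["t"].ravel()
def onplane(px,z,K,R,t):
    px=np.atleast_2d(px).astype(float)
    r=(R.T@np.linalg.inv(K)@np.c_[px,np.ones(len(px))].T).T
    c=-R.T@t
    return c+r*((z-c[2])/r[:,2])[:,None]
def proj(X,K,R,t):
    p=(K@(R@np.atleast_2d(X).T+t[:,None])).T
    return p[:,:2]/p[:,2:]
E
python3 - <<'E'
from h import *
for n in("top","side"):
    im,K,R,t=grab(n,n+"0.png"); print(n,(-R.T@t).round(),K[0,0])
s=ctrl.get_state(); print(s["tool_pos"],s["tool_rot"],s["width"],s["clock"])
E
```

```text
pics
top [500.  20. 914.] 425.28294602463967
side [ 66. 597. 723.] 443.8960126430467
[ 209.59798032 -480.96812704  238.72548362] [-3.07424872e+00 -6.40446379e-01  9.51637195e-05] 85.74485513393205 0.1
```

View pics/top0.png

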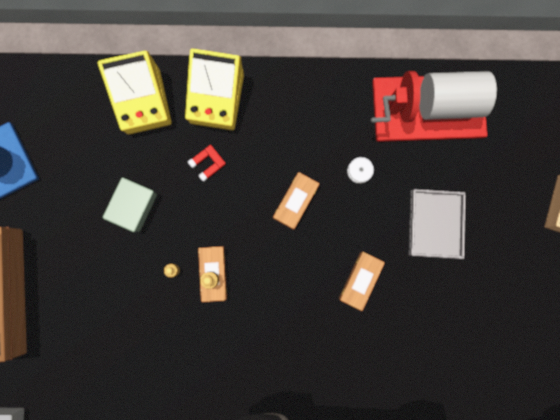

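View pics/side0.png

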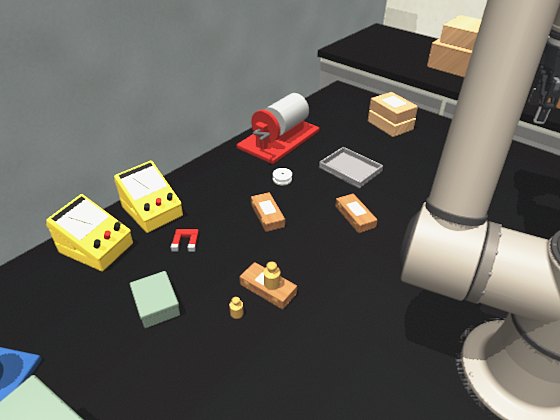

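The top view shows the weighted case at (212,274), the other two cases at (297,200) and (362,281), the tray at (438,224), and the small look-alike weight at (171,270). The side view agrees.

```bash
cat >> h.py <<'E'
def cases(im,K,R,t,z,amin,ztop_only=True):
    hsv=cv2.cvtColor(im,cv2.COLOR_BGR2HSV)
    m=cv2.inRange(hsv,(5,90,60),(20,255,255))
    m=cv2.morphologyEx(m,cv2.MORPH_CLOSE,np.ones((3,3)))
    out=[]
    for c in cv2.findContours(m,cv2.RETR_EXTERNAL,cv2.CHAIN_APPROX_NONE)[0]:
        if cv2.contourArea(c)<amin: continue
        P=onplane(c[:,0],z,K,R,t)[:,:2]
        (x,y),(w,h),a=cv2.minAreaRect(P.astype(np.float32))
        if w<h: w,h,a=h,w,a+90
        px=c[:,0].mean(0).round()
        mask=np.zeros(m.shape,np.uint8); cv2.drawContours(mask,[c],-1,255,-1)
        lab=cv2.inRange(hsv,(0,0,150),(180,70,255))&mask
        v,u=np.nonzero(lab)
        L=None
        if len(u)>10:
            Q=onplane(np.c_[u,v],z,K,R,t)[:,:2]
            (lx,ly),(lw,lh),la=cv2.minAreaRect(Q.astype(np.float32))
            L=np.round([lx,ly,lw,lh,la],1)
        out.append((px,np.round([x,y,w,h,a],1),L))
    return out
E
python3 - <<'E'
from h import *
im,K,R,t=load("top")
for o in cases(im,K,R,t,26,200): print(*o)
hsv=cv2.cvtColor(im,cv2.COLOR_BGR2HSV)
for p in[(297,190),(297,200),(212,292),(209,281),(205,255),(171,270),(438,224),(412,224)]: print(p,hsv[p[1],p[0]])
# tray outer rim
roi=np.zeros(im.shape[:2],np.uint8); roi[180:268,400:476]=255
m=(hsv[...,2]>60).astype(np.uint8)*255&roi
c=max(cv2.findContours(m,cv2.RETR_EXTERNAL,cv2.CHAIN_APPROX_NONE)[0],key=cv2.contourArea)
print("tray",cv2.minAreaRect(onplane(c[:,0],20,K,R,t)[:,:2].astype(np.float32)))
# weight: top knob in both views
for n,(u0,v0,u1,v1) in dict(top=(195,262,225,298),side=(258,255,290,295)).items():
    im,K,R,t=load(n); cv2.imwrite(f"pics/w_{n}.png",cv2.resize(im[v0-20:v1+20,u0-50:u1+50],None,fx=5,fy=5,interpolation=cv2.INTER_CUBIC))
a=cv2.imread("pics/w_top.png");b=cv2.imread("pics/w_side.png");h=min(a.shape[0],b.shape[0]);
print(a.shape,b.shape); c=np.vstack([a,b[:, :a.shape[1]] if b.shape[1]>=a.shape[1] else cv2.copyMakeBorder(b,0,0,0,a.shape[1]-b.shape[1],0)]); c=cv2.resize(c,None,fx=.78,fy=.78); print(c.shape); cv2.imwrite("pics/w.png",c)
E
```

```text
[362. 281.] [ 457.7 -158.6  115.3   58.1  154.5] [ 457.6 -160.2   30.6   48.4   64.7]
[212. 274.] [468.3 151.7 115.6  56.5   4.5] [480.  153.5  24.7  29.3   0.6]
[ 11. 293.] [425.8 559.9 276.9  50.8   4.1] None
[555. 205.] [ 625.9 -562.6  123.9   31.7  177.1] None
[296. 200.] [624.2 -21.3 116.9  56.3 151.5] [624.9 -21.4  30.7  48.7  61.6]
(297, 190) [ 15   2 247]
(297, 200) [150   1 248]
(212, 292) [ 15 123 237]
(209, 281) [ 24 110 241]
(205, 255) [ 15 123 236]
(171, 270) [ 22 125 217]
(438, 224) [  4   9 204]
(412, 224) [  9  11 157]
tray ((579.1808471679688, -321.1123962402344), (119.34430694580078, 145.22637939453125), 87.09701538085938)
(380, 650, 3) (400, 660, 3)
(608, 507, 3)
```

View pics/w.png

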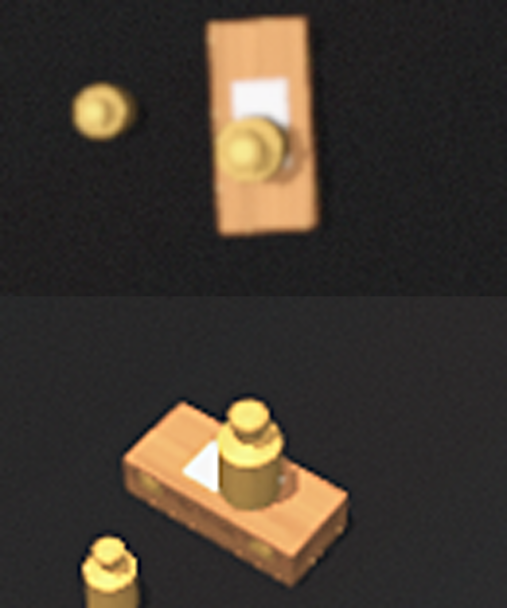

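The crop shows the knob centre at top pixel (208.8,280.5) and side pixel (271.8,264.7). The case's measured size fits 110x50 plus some visible side. Next I'll move above the base case and use the wrist camera.

Request:
{"method": "play_rows", "body": {
  "deltas": [
    {"x": 0.02, "y": 0.045, "z": 0, "wz": -5.4},
    {"x": 0.02, "y": 0.045, "wz": -5.4},
    {"x": 0.02, "y": 0.045, "wz": -5.4},
    {"x": 0.02, "y": 0.045, "wz": -5.3},
    {"x": 0.02, "y": 0.045},
    {"x": 0.02, "y": 0.045},
    {"x": 0.02, "y": 0.045},
    {"x": 0.02, "y": 0.045}
  ]
}}

```text
$.deltas[0]: bad value
```

Request:
{"method": "play_rows", "body": {
  "deltas": [
    {"x": 0.02, "y": 0.045},
    {"x": 0.02, "y": 0.045},
    {"x": 0.02, "y": 0.045},
    {"x": 0.02, "y": 0.045},
    {"x": 0.01, "y": 0.045},
    {"x": 0, "y": 0.045},
    {"x": 0, "y": 0},
    {"x": 0, "y": 0}
  ]
}}

```text
$.deltas[0]: bad value
```

```bash
python3 - <<'E'
from h import *
T=load("top")[1:];S=load("side")[1:]
P=[K@np.c_[R,t] for K,R,t in(T,S)]
X=cv2.triangulatePoints(P[0],P[1],np.array([[208.8],[280.5]]),np.array([[271.8],[264.7]])); print("knob",(X[:3]/X[3]).T)
print("ray z84",onplane([208.8,280.5],82,*T),onplane([271.8,264.7],80,*S))
im,K,R,t=grab("wrist","wr1.png"); print("wrist",(-R.T@t).round(),K[0,0],R[2].round(2))
for o in cases(im,K,R,t,26,2000): print(*o)
s=ctrl.get_state(); print(s["tool_pos"],s["tool_rot"],s["width"],s["clock"],s["joint_positions"])
E
```

```text
knob [[458.43283917 150.65823742  77.33713501]]
ray z84 [[457.12507325 148.6978853   82.        ]] [[458.28920307 153.53652262  80.        ]]
wrist [ 272. -453.  373.] 314.4372988890854 [-0.25 -0.11 -0.96]
[ 209.58050231 -481.04074018  238.79116054] [-3.07443302e+00 -6.40469100e-01  1.52412140e-04] 85.45076498395625 0.15 [-1.30601945e+00  3.42564824e-01  1.52477849e+00 -2.95221944e-05
  1.27540959e+00 -1.45981734e-01]
```

View pics/wr1.png

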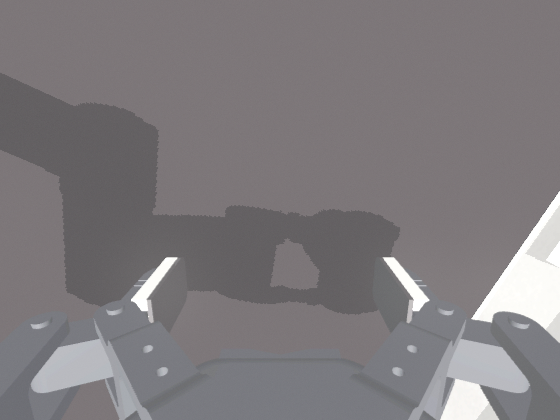

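The wrist view shows only bare bench; the fingers sit at (170,290) and (400,290). The move was refused, so I'll write out every key in each row.

Request:
{"method": "play_rows", "body": {
  "deltas": [
    {"x": 0.02, "y": 0.045, "z": 0, "wx": 0, "wy": 0, "wz": -5.4, "fingers": 0.085},
    {"x": 0.02, "y": 0.045, "z": 0, "wx": 0, "wy": 0, "wz": -5.4, "fingers": 0.085},
    {"x": 0.02, "y": 0.045, "z": 0, "wx": 0, "wy": 0, "wz": -5.4, "fingers": 0.085},
    {"x": 0.02, "y": 0.045, "z": 0, "wx": 0, "wy": 0, "wz": -5.3, "fingers": 0.085},
    {"x": 0.02, "y": 0.045, "z": 0, "wx": 0, "wy": 0, "wz": 0, "fingers": 0.085},
    {"x": 0.02, "y": 0.045, "z": 0, "wx": 0, "wy": 0, "wz": 0, "fingers": 0.085},
    {"x": 0.02, "y": 0.045, "z": 0, "wx": 0, "wy": 0, "wz": 0, "fingers": 0.085},
    {"x": 0.02, "y": 0.045, "z": 0, "wx": 0, "wy": 0, "wz": 0, "fingers": 0.085}
  ]
}}

```text
clock: 0.95
tool_pos: [370.0, -119.4, 239.4]
tool_rot: [3.141, 0.055, 0.001]
contact_force: [2.0, -0.4, 0.1]
width: 85.2
grip_force: 0.0
```

Request:
{"method": "play_rows", "body": {
  "deltas": [
    {"x": 0.015, "y": 0.045, "z": 0, "wx": 0, "wy": 0, "wz": 0, "fingers": 0.085},
    {"x": 0.015, "y": 0.045, "z": 0, "wx": 0, "wy": 0, "wz": 0, "fingers": 0.085},
    {"x": 0.015, "y": 0.045, "z": 0, "wx": 0, "wy": 0, "wz": 0, "fingers": 0.085},
    {"x": 0.015, "y": 0.045, "z": 0, "wx": 0, "wy": 0, "wz": 0, "fingers": 0.085},
    {"x": 0.015, "y": 0.045, "z": 0, "wx": 0, "wy": 0, "wz": 0, "fingers": 0.085},
    {"x": 0.014, "y": 0.045, "z": 0, "wx": 0, "wy": 0, "wz": 0, "fingers": 0.07},
    {"x": 0, "y": 0, "z": 0, "wx": 0, "wy": 0, "wz": 0, "fingers": 0.07},
    {"x": 0, "y": 0, "z": 0, "wx": 0, "wy": 0, "wz": 0, "fingers": 0.07}
  ]
}}

```text
clock: 1.75
tool_pos: [458.3, 149.5, 238.7]
tool_rot: [3.14, 0.06, -0.002]
contact_force: [0.3, 0.5, -1.0]
width: 69.9
grip_force: 0.0
```

```bash
python3 - <<'E'
from h import *
im,K,R,t=grab("wrist","wr2.png"); print("wrist",(-R.T@t).round(),R[2].round(2))
for o in cases(im,K,R,t,26,2000): print(*o)
s=ctrl.get_state(); print(s["tool_pos"],s["tool_rot"],s["width"],s["clock"])
E
```

```text
wrist [526. 153. 373.] [-0.27 -0.01 -0.96]
[535. 194.] [ 458.2 -149.6  107.1   70.5  154.7] None
[260. 169.] [467.7 157.3 162.3 151.7  44.4] [477.8 154.   26.8  28.5   5. ]
[452.  36.] [614.6 -11.9 100.5  56.3 151.4] None
[458.2265054  148.50704804 238.88526564] [ 3.14036679e+00  5.72271085e-02 -1.94532927e-03] 69.77500372956062 1.8
```

View pics/wr2.png

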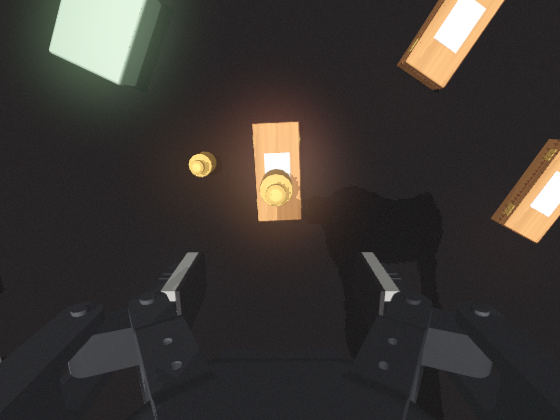

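The wrist view shows the base case at about (278,171), the weight's knob at (275.5,194), and the small weight clear to the left at (202,164). I'll use a tighter mask to get accurate numbers.

```bash
sed -i 's/(5,90,60),(20,255,255)/(5,60,120),(30,255,255)/' h.py && python3 - <<'E'
from h import *
im,K,R,t=load("wrist")
for o in cases(im,K,R,t,26,800): print(*o)
print("knob",onplane([[275.5,194]],82,K,R,t))
hsv=cv2.cvtColor(im,cv2.COLOR_BGR2HSV)
for v in (135,200,215): print(v,hsv[v,248:308:2,2].tolist())
print(hsv[112:130:1,277].tolist()); print(hsv[206:226,277].tolist())
E
```

```text
[535. 195.] [ 457.4 -149.1  104.3   69.1  154.8] [ 455.7 -148.6   52.5   23.7    3.3]
[277. 170.] [468.3 153.2 110.7  51.2   4.6] [477.8 154.   26.8  28.5   5. ]
[451.  35.] [615.7 -13.3  96.4  55.5 152.4] [624.2 -20.6  28.7  46.7  61.4]
knob [[457.59999877 154.11630387  82.        ]]
135 [92, 93, 131, 245, 236, 244, 252, 255, 254, 251, 255, 255, 255, 255, 249, 253, 254, 253, 252, 254, 252, 249, 254, 253, 255, 232, 98, 91, 92, 89]
200 [89, 89, 92, 93, 135, 247, 245, 249, 255, 255, 249, 250, 255, 255, 255, 255, 244, 237, 204, 208, 232, 199, 197, 201, 201, 198, 181, 89, 88, 86]
215 [77, 80, 81, 81, 83, 232, 247, 251, 250, 244, 242, 243, 241, 246, 248, 202, 196, 203, 201, 198, 201, 199, 196, 198, 200, 183, 182, 77, 75, 74]
[[7, 102, 80], [6, 101, 83], [7, 97, 84], [7, 103, 84], [7, 108, 85], [7, 101, 88], [5, 100, 89], [6, 104, 88], [7, 103, 89], [7, 110, 88], [10, 128, 132], [15, 124, 235], [16, 121, 251], [16, 120, 251], [15, 121, 251], [15, 119, 251], [16, 120, 250], [16, 119, 250]]
[[16, 132, 205], [15, 128, 213], [15, 129, 213], [15, 129, 213], [14, 128, 213], [15, 128, 213], [15, 128, 213], [15, 128, 211], [15, 129, 212], [15, 131, 210], [15, 127, 211], [15, 131, 211], [15, 130, 210], [15, 129, 211], [13, 127, 139], [10, 103, 89], [11, 107, 81], [9, 100, 82], [11, 105, 80], [11, 110, 79]]
```

Request:
{"method": "play_rows", "body": {
  "deltas": [
    {"x": -0.001, "y": 0.005, "z": -0.04, "wx": 0, "wy": 0, "wz": 0, "fingers": 0.065},
    {"x": 0, "y": 0, "z": -0.04, "wx": 0, "wy": 0, "wz": 0, "fingers": 0.065},
    {"x": 0, "y": 0, "z": -0.04, "wx": 0, "wy": 0, "wz": 0, "fingers": 0.065},
    {"x": 0, "y": 0, "z": -0.04, "wx": 0, "wy": 0, "wz": 0, "fingers": 0.065},
    {"x": 0, "y": 0, "z": -0.025, "wx": 0, "wy": 0, "wz": 0, "fingers": 0.065},
    {"x": 0, "y": 0, "z": -0.012, "wx": 0, "wy": 0, "wz": 0, "fingers": 0.065},
    {"x": 0, "y": 0, "z": -0.006, "wx": 0, "wy": 0, "wz": 0, "fingers": 0.065},
    {"x": 0, "y": 0, "z": 0, "wx": 0, "wy": 0, "wz": 0, "fingers": 0.065}
  ]
}}

```text
clock: 2.6
tool_pos: [458.0, 153.1, 36.6]
tool_rot: [3.141, 0.054, 0.0]
contact_force: [-0.1, -0.4, 0.4]
width: 65.1
grip_force: 0.0
```

Request:
{"method": "play_rows", "body": {
  "deltas": [
    {"x": 0, "y": 0, "z": 0, "wx": 0, "wy": 0, "wz": 0, "fingers": 0.045},
    {"x": 0, "y": 0, "z": 0, "wx": 0, "wy": 0, "wz": 0, "fingers": 0.04},
    {"x": 0, "y": 0, "z": 0, "wx": 0, "wy": 0, "wz": 0, "fingers": 0.036},
    {"x": 0, "y": 0, "z": 0, "wx": 0, "wy": 0, "wz": 0, "fingers": 0.033},
    {"x": 0, "y": 0, "z": 0, "wx": 0, "wy": 0, "wz": 0, "fingers": 0.03},
    {"x": 0, "y": 0, "z": 0, "wx": 0, "wy": 0, "wz": 0, "fingers": 0.02},
    {"x": 0, "y": 0, "z": 0, "wx": 0, "wy": 0, "wz": 0, "fingers": 0.02},
    {"x": 0, "y": 0, "z": 0, "wx": 0, "wy": 0, "wz": 0, "fingers": 0.02}
  ],
  "grip_force": 40
}}

```text
clock: 3.4
tool_pos: [458.2, 153.7, 37.3]
tool_rot: [3.141, 0.056, 0.003]
contact_force: [-1.3, -0.8, 6.9]
width: 33.0
grip_force: 39.1
```

Request:
{"method": "play_rows", "body": {
  "deltas": [
    {"x": 0, "y": 0, "z": 0.01, "wx": 0, "wy": 0, "wz": 0, "fingers": 0.02},
    {"x": 0, "y": 0, "z": 0.03, "wx": 0, "wy": 0, "wz": 0, "fingers": 0.02},
    {"x": 0, "y": 0, "z": 0.04, "wx": 0, "wy": 0, "wz": 0, "fingers": 0.02},
    {"x": 0, "y": 0, "z": 0.04, "wx": 0, "wy": 0, "wz": 0, "fingers": 0.02},
    {"x": 0.002, "y": -0.01, "z": 0, "wx": 0, "wy": 0, "wz": 0, "fingers": 0.02},
    {"x": 0.005, "y": -0.02, "z": 0, "wx": 0, "wy": 0, "wz": 0, "fingers": 0.02},
    {"x": 0.01, "y": -0.035, "z": 0, "wx": 0, "wy": 0, "wz": 0, "fingers": 0.02},
    {"x": 0.01, "y": -0.04, "z": 0, "wx": 0, "wy": 0, "wz": 0, "fingers": 0.02}
  ]
}}

```text
clock: 4.2
tool_pos: [484.1, 48.1, 155.9]
tool_rot: [-3.141, -0.059, 0.002]
contact_force: [0.5, -0.2, -2.5]
width: 32.9
grip_force: 40.5
```

Request:
{"method": "play_rows", "body": {
  "deltas": [
    {"x": 0.012, "y": -0.045, "z": 0, "wx": 0, "wy": 0, "wz": 0, "fingers": 0.02},
    {"x": 0.012, "y": -0.045, "z": 0, "wx": 0, "wy": 0, "wz": 0, "fingers": 0.02},
    {"x": 0.012, "y": -0.045, "z": 0, "wx": 0, "wy": 0, "wz": 0, "fingers": 0.02},
    {"x": 0.012, "y": -0.045, "z": 0, "wx": 0, "wy": 0, "wz": 0, "fingers": 0.02},
    {"x": 0.012, "y": -0.045, "z": 0, "wx": 0, "wy": 0, "wz": 0, "fingers": 0.02},
    {"x": 0.012, "y": -0.045, "z": 0, "wx": 0, "wy": 0, "wz": 0, "fingers": 0.02},
    {"x": 0.01, "y": -0.04, "z": 0, "wx": 0, "wy": 0, "wz": 0, "fingers": 0.02},
    {"x": 0.007, "y": -0.03, "z": 0, "wx": 0, "wy": 0, "wz": 0, "fingers": 0.02}
  ]
}}

```text
clock: 5.0
tool_pos: [573.1, -294.1, 155.0]
tool_rot: [-3.141, -0.053, 0.002]
contact_force: [0.8, 0.1, -1.9]
width: 32.8
grip_force: 40.5
```

Request:
{"method": "play_rows", "body": {
  "deltas": [
    {"x": 0.004, "y": -0.02, "z": 0, "wx": 0, "wy": 0, "wz": 0, "fingers": 0.02},
    {"x": 0.002, "y": -0.012, "z": 0, "wx": 0, "wy": 0, "wz": 0, "fingers": 0.02},
    {"x": 0, "y": 0, "z": -0.03, "wx": 0, "wy": 0, "wz": 0, "fingers": 0.02},
    {"x": 0, "y": 0, "z": -0.04, "wx": 0, "wy": 0, "wz": 0, "fingers": 0.02},
    {"x": 0, "y": 0, "z": -0.03, "wx": 0, "wy": 0, "wz": 0, "fingers": 0.02},
    {"x": 0, "y": 0, "z": -0.02, "wx": 0, "wy": 0, "wz": 0, "fingers": 0.02},
    {"x": 0, "y": 0, "z": -0.01, "wx": 0, "wy": 0, "wz": 0, "fingers": 0.02},
    {"x": 0, "y": 0, "z": 0, "wx": 0, "wy": 0, "wz": 0, "fingers": 0.02}
  ]
}}

```text
clock: 5.8
tool_pos: [578.8, -322.3, 24.6]
tool_rot: [-3.139, -0.057, 0.005]
contact_force: [1.0, 0.3, -1.4]
width: 33.1
grip_force: 40.5
```

```bash
python3 - <<'E'
from h import *
s=ctrl.get_state(); print(s["tool_pos"],s["width"],s["clock"])
a=grab("side","s2.png")[0][130:230,270:420];b=grab("top")[0][170:270,370:500]
cv2.imwrite("pics/c2.png",np.hstack([cv2.resize(a,None,fx=2.8,fy=2.8),cv2.resize(b,None,fx=2.8,fy=2.8)]))
E
```

```text
[ 578.75900236 -322.31897797   24.63655214] 33.10782510960759 5.8
```

View pics/c2.png

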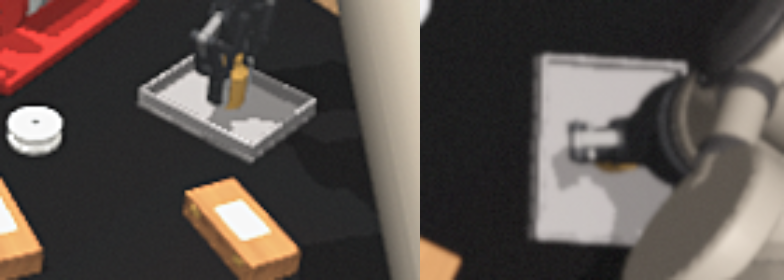

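The weight hangs upright above the middle of the tray. I'll lower it gently.

Request:
{"method": "play_rows", "body": {
  "deltas": [
    {"x": 0, "y": 0, "z": -0.004, "wx": 0, "wy": 0, "wz": 0, "fingers": 0.02},
    {"x": 0, "y": 0, "z": -0.003, "wx": 0, "wy": 0, "wz": 0, "fingers": 0.02},
    {"x": 0, "y": 0, "z": -0.002, "wx": 0, "wy": 0, "wz": 0, "fingers": 0.02},
    {"x": 0, "y": 0, "z": -0.001, "wx": 0, "wy": 0, "wz": 0, "fingers": 0.02},
    {"x": 0, "y": 0, "z": -0.001, "wx": 0, "wy": 0, "wz": 0, "fingers": 0.02},
    {"x": 0, "y": 0, "z": 0, "wx": 0, "wy": 0, "wz": 0, "fingers": 0.02}
  ]
}}

```text
clock: 6.5
tool_pos: [579.7, -323.4, 15.4]
tool_rot: [3.141, 0.056, 0.0]
contact_force: [-0.3, 0.1, -2.0]
width: 32.7
grip_force: 40.6
```

Request:
{"method": "play_rows", "body": {
  "deltas": [
    {"x": 0, "y": 0, "z": -0.001, "wx": 0, "wy": 0, "wz": 0, "fingers": 0.02},
    {"x": 0, "y": 0, "z": 0, "wx": 0, "wy": 0, "wz": 0, "fingers": 0.02},
    {"x": 0, "y": 0, "z": 0, "wx": 0, "wy": 0, "wz": 0, "fingers": 0.02}
  ]
}}

```text
clock: 6.8
tool_pos: [579.8, -323.4, 15.4]
tool_rot: [3.141, 0.056, 0.001]
contact_force: [-2.5, 2.1, 5.0]
width: 32.6
grip_force: 41.2
```

Contact is made. I'll release slowly and rise.

Request:
{"method": "play_rows", "body": {
  "deltas": [
    {"x": 0, "y": 0, "z": 0, "wx": 0, "wy": 0, "wz": 0, "fingers": 0.035},
    {"x": 0, "y": 0, "z": 0, "wx": 0, "wy": 0, "wz": 0, "fingers": 0.04},
    {"x": 0, "y": 0, "z": 0, "wx": 0, "wy": 0, "wz": 0, "fingers": 0.05},
    {"x": 0, "y": 0, "z": 0, "wx": 0, "wy": 0, "wz": 0, "fingers": 0.05},
    {"x": 0, "y": 0, "z": 0.02, "wx": 0, "wy": 0, "wz": 0, "fingers": 0.055},
    {"x": 0, "y": 0, "z": 0.04, "wx": 0, "wy": 0, "wz": 0, "fingers": 0.055},
    {"x": 0, "y": 0, "z": 0.05, "wx": 0, "wy": 0, "wz": 0, "fingers": 0.055},
    {"x": 0, "y": 0, "z": 0.05, "wx": 0, "wy": 0, "wz": 0, "fingers": 0.07}
  ]
}}

```text
clock: 7.6
tool_pos: [579.3, -323.1, 175.6]
tool_rot: [-3.14, -0.056, 0.001]
contact_force: [0.6, -1.1, -0.3]
width: 68.0
grip_force: 0.0
```

Request:
{"method": "play_rows", "body": {
  "deltas": [
    {"x": -0.02, "y": 0.026, "z": 0.015, "wx": 0, "wy": 0, "wz": -5.5, "fingers": 0.07},
    {"x": -0.025, "y": 0.035, "z": 0.015, "wx": 0, "wy": 0, "wz": -5.5, "fingers": 0.07},
    {"x": -0.025, "y": 0.035, "z": 0.015, "wx": 0, "wy": 0, "wz": -5.5, "fingers": 0.07},
    {"x": -0.025, "y": 0.035, "z": 0.02, "wx": 0, "wy": 0, "wz": -5.5, "fingers": 0.07},
    {"x": -0.025, "y": 0.035, "z": 0, "wx": 0, "wy": 0, "wz": -5.5, "fingers": 0.07},
    {"x": 0, "y": 0, "z": 0, "wx": 0, "wy": 0, "wz": 0, "fingers": 0.07},
    {"x": 0, "y": 0, "z": 0, "wx": 0, "wy": 0, "wz": 0, "fingers": 0.07}
  ]
}}

```text
clock: 8.3
tool_pos: [459.8, -157.0, 240.0]
tool_rot: [3.064, -0.689, 0.002]
contact_force: [-0.1, -0.6, 0.7]
width: 70.1
grip_force: 0.0
```

```bash
python3 - <<'E'
from h import *
im,K,R,t=grab("wrist","wr3.png"); s=ctrl.get_state(); print(s["tool_pos"],s["tool_rot"],s["clock"])
for o in cases(im,K,R,t,26,800): print(*o)
T=grab("top","t3.png")
for o in cases(*T,26,200): print("top",*o)
cv2.imwrite("pics/t3v.png",np.vstack([im[:300],cv2.resize(T[0][150:320,180:480],(560,317))[:300]]))
E
```

```text
[ 460.28859297 -157.74414325  239.69270961] [ 3.06413771e+00 -6.90307169e-01  2.20654026e-03] 8.35
[ 49. 275.] [474.  147.5  99.   61.2   4.9] [468.2 153.3  46.6  29.    4.7]
[283. 181.] [ 457.  -159.3  110.9   50.7  154.6] [ 456.3 -158.5   28.2   46.2   65.4]
[99. 96.] [621.2 -24.9 110.2  60.4 151.3] [624.1 -20.2  28.7  46.5  61.3]
top [361. 280.] [ 457.7 -159.3  112.4   53.5  154.7] None
top [212. 274.] [469.  151.6 112.9  52.9   4.7] [468.7 152.1  47.6  31.    1.6]
top [  1. 295.] [424.4 581.2 272.5   8.1   4.1] None
top [438. 224.] [ 578.5 -323.8   44.2   36.    88.5] None
top [555. 204.] [ 627.9 -564.8  111.2   27.4  177.1] None
top [296. 200.] [624.4 -21.4 113.2  52.7 151.5] [624.7 -21.6  30.3  48.7  61.6]
top [134.  91.] [856.6 330.4 175.6 124.2  15.3] [890.5 341.9 101.9 101.   14.3]
top [213.  87.] [867.3 162.7 166.7 122.9 172.4] [901.2 166.5 102.7 103.5  84.9]
```

View pics/t3v.png

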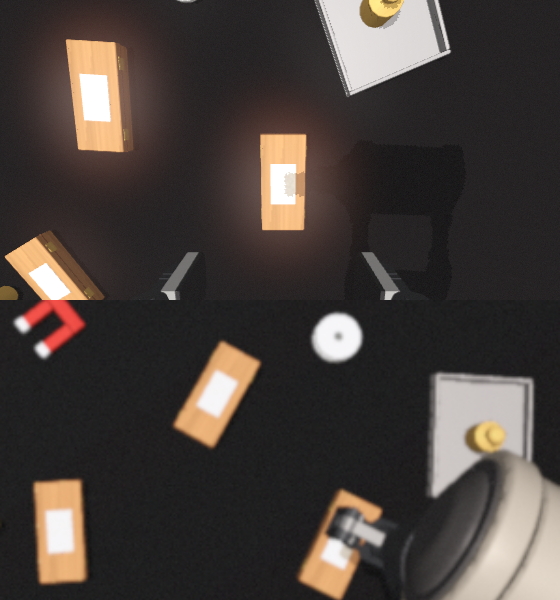

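The weight stands in the tray, and the base case hasn't moved: (468.3,153.2), 4.65°. Case A is at (457.0,-159.3), 154.6°, and its measured 110.9x50.7 size fits. Next I'll descend and grip it.

Request:
{"method": "play_rows", "body": {
  "deltas": [
    {"x": -0.0027, "y": -0.002, "z": -0.04, "wx": 0, "wy": 0, "wz": 0, "fingers": 0.07},
    {"x": 0, "y": 0, "z": -0.045, "wx": 0, "wy": 0, "wz": 0, "fingers": 0.07},
    {"x": 0, "y": 0, "z": -0.045, "wx": 0, "wy": 0, "wz": 0, "fingers": 0.07},
    {"x": 0, "y": 0, "z": -0.045, "wx": 0, "wy": 0, "wz": 0, "fingers": 0.07},
    {"x": 0, "y": 0, "z": -0.03, "wx": 0, "wy": 0, "wz": 0, "fingers": 0.07},
    {"x": 0, "y": 0, "z": -0.015, "wx": 0, "wy": 0, "wz": 0, "fingers": 0.07},
    {"x": 0, "y": 0, "z": -0.007, "wx": 0, "wy": 0, "wz": 0, "fingers": 0.07},
    {"x": 0, "y": 0, "z": 0, "wx": 0, "wy": 0, "wz": 0, "fingers": 0.07}
  ]
}}

```text
clock: 9.2
tool_pos: [457.0, -159.9, 11.2]
tool_rot: [-3.064, 0.693, 0.003]
contact_force: [1.0, 0.2, -0.2]
width: 70.1
grip_force: 0.0
```

Request:
{"method": "play_rows", "body": {
  "deltas": [
    {"x": 0, "y": 0, "z": 0, "wx": 0, "wy": 0, "wz": 0, "fingers": 0.06},
    {"x": 0, "y": 0, "z": 0, "wx": 0, "wy": 0, "wz": 0, "fingers": 0.055},
    {"x": 0, "y": 0, "z": 0, "wx": 0, "wy": 0, "wz": 0, "fingers": 0.052},
    {"x": 0, "y": 0, "z": 0, "wx": 0, "wy": 0, "wz": 0, "fingers": 0.05},
    {"x": 0, "y": 0, "z": 0, "wx": 0, "wy": 0, "wz": 0, "fingers": 0.048},
    {"x": 0, "y": 0, "z": 0, "wx": 0, "wy": 0, "wz": 0, "fingers": 0.04},
    {"x": 0, "y": 0, "z": 0, "wx": 0, "wy": 0, "wz": 0, "fingers": 0.04}
  ],
  "grip_force": 40
}}

```text
clock: 9.9
tool_pos: [457.4, -159.7, 13.3]
tool_rot: [3.064, -0.692, 0.002]
contact_force: [-2.1, -0.7, 6.0]
width: 49.0
grip_force: 41.8
```

Request:
{"method": "play_rows", "body": {
  "deltas": [
    {"x": 0, "y": 0, "z": 0.01, "wx": 0, "wy": 0, "wz": 0, "fingers": 0.04},
    {"x": 0, "y": 0, "z": 0.03, "wx": 0, "wy": 0, "wz": 0, "fingers": 0.04},
    {"x": 0, "y": 0, "z": 0.04, "wx": 0, "wy": 0, "wz": 0, "fingers": 0.04},
    {"x": 0, "y": 0, "z": 0.02, "wx": 0, "wy": 0, "wz": 0, "fingers": 0.04},
    {"x": 0, "y": 0.01, "z": 0, "wx": 0, "wy": 0, "wz": 1, "fingers": 0.04},
    {"x": 0, "y": 0.025, "z": 0, "wx": 0, "wy": 0, "wz": 3, "fingers": 0.04},
    {"x": 0.002, "y": 0.035, "z": 0, "wx": 0, "wy": 0, "wz": 4, "fingers": 0.04},
    {"x": 0.003, "y": 0.04, "z": 0, "wx": 0, "wy": 0, "wz": 4, "fingers": 0.04}
  ]
}}

```text
clock: 10.7
tool_pos: [460.9, -48.0, 111.4]
tool_rot: [-3.12, 0.365, 0.003]
contact_force: [0.7, 0.0, -0.9]
width: 48.9
grip_force: 42.1
```

Request:
{"method": "play_rows", "body": {
  "deltas": [
    {"x": 0.003, "y": 0.04, "z": 0, "wx": 0, "wy": 0, "wz": 4, "fingers": 0.04},
    {"x": 0.0033, "y": 0.04, "z": 0, "wx": 0, "wy": 0, "wz": 4, "fingers": 0.04},
    {"x": 0, "y": 0.04, "z": 0, "wx": 0, "wy": 0, "wz": 4, "fingers": 0.04},
    {"x": 0, "y": 0.035, "z": 0, "wx": 0, "wy": 0, "wz": 3, "fingers": 0.04},
    {"x": 0, "y": 0.025, "z": 0, "wx": 0, "wy": 0, "wz": 2, "fingers": 0.04},
    {"x": 0, "y": 0.0155, "z": 0, "wx": 0, "wy": 0, "wz": 1.1, "fingers": 0.04},
    {"x": 0, "y": 0.007, "z": 0, "wx": 0, "wy": 0, "wz": 0, "fingers": 0.04},
    {"x": 0, "y": 0, "z": 0, "wx": 0, "wy": 0, "wz": 0, "fingers": 0.04}
  ]
}}

```text
clock: 11.5
tool_pos: [467.4, 153.9, 111.5]
tool_rot: [3.139, 0.129, -0.003]
contact_force: [-0.0, -0.7, -2.1]
width: 49.2
grip_force: 42.1
```

```bash
python3 - <<'E'
from h import *
im,K,R,t=grab("wrist","wr4.png"); s=ctrl.get_state(); print(s["tool_pos"],s["tool_rot"],s["contact_force"],s["width"],s["clock"])
for z in(26,112.3+13): 
  for o in cases(im,K,R,t,z,800): print(z,*o)
E
```

```text
[467.61711209 153.17472686 111.70122644] [ 3.13858465e+00  1.27902229e-01 -2.20092459e-03] [-0.44254521 -0.08645078 -1.41506294] 49.578755082662106 11.55
26 [167. 195.] [476.2 237.2  36.7  25.5 138.3] None
26 [280. 242.] [435.5 152.  176.6  89.8   4.7] [411.4 150.2  83.5  51.1   4.7]
26 [526.  43.] [595.8   3.2  60.2  46.7  69.9] None
125.3 [167. 195.] [502.9 202.7  20.1  14.  138.3] None
125.3 [280. 242.] [480.5 155.9  96.9  49.3   4.7] [467.3 154.9  45.8  28.1   4.7]
125.3 [526.  43.] [568.5  74.2  33.   25.6  69.9] None
```

View pics/wr4.png

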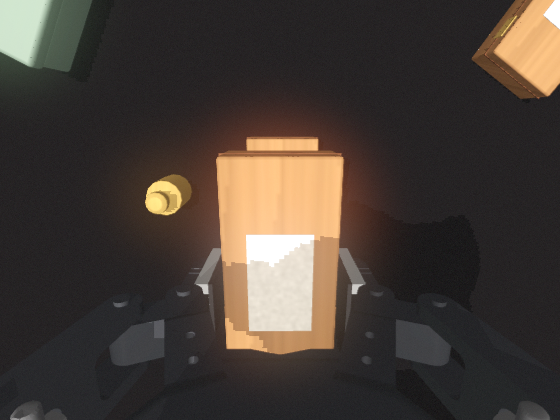

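The wrist view shows the held case at columns 218–343 (far edge row about 155) and the base behind it at columns 247–318 (far edge row about 138). I'll compare their centre lines and far ends.

```bash
python3 - <<'E'
from h import *
im,K,R,t=load("wrist"); hsv=cv2.cvtColor(im,cv2.COLOR_BGR2HSV).astype(int); V=hsv[...,2]
def lr(v,lo,hi,th):
    u=np.nonzero(V[v,lo:hi]>th)[0]+lo; return u[0],u[-1]
u=np.array([468.3,153.2]);a=np.radians(4.65);ex=np.array([np.cos(a),np.sin(a)]);ey=np.array([-ex[1],ex[0]])
def loc(p,z): d=onplane(p,z,K,R,t)[0,:2]-u; return np.round([d@ex,d@ey],1)
for v in(142,145): l,r=lr(v,225,350,150); print(v,l,r,"base",loc([l-.5,v],26),loc([r+.5,v],26))
for v in(165,180,200,220): l,r=lr(v,205,360,150); print(v,l,r,"held",loc([l-.5,v],125.3),loc([r+.5,v],125.3))
for c in(265,282,300): print(c,V[132:166,c].tolist())
for v in (136.5,137.5):print("base far end",loc([282,v],26))
for v in (150,152,154,156,158):print(v,"held far",loc([282,v],126), loc([282,v],100))
E
```

```text
142 246 317 base [52.1 25.2] [ 52.1 -24.3]
145 247 317 base [50.  24.5] [ 50.1 -24.4]
165 217 342 held [50.3 26.1] [ 50.3 -22.3]
180 217 342 held [44.4 26.4] [ 44.5 -22.7]
200 218 341 held [36.4 26.5] [ 36.4 -22.7]
220 220 340 held [28.1 26.1] [ 28.1 -22.8]
265 [89, 92, 91, 94, 109, 164, 166, 228, 246, 249, 249, 250, 250, 249, 249, 249, 249, 249, 208, 152, 147, 178, 153, 155, 189, 231, 240, 249, 255, 255, 255, 255, 255, 255]
282 [90, 92, 92, 93, 110, 162, 153, 228, 248, 251, 250, 250, 251, 251, 251, 251, 251, 251, 210, 153, 147, 181, 152, 153, 183, 221, 229, 236, 242, 242, 242, 243, 242, 243]
300 [87, 88, 90, 92, 107, 169, 161, 230, 248, 250, 251, 250, 251, 251, 251, 251, 251, 251, 210, 153, 138, 183, 153, 145, 185, 228, 236, 243, 249, 249, 249, 249, 249, 250]
base far end [55.8  0.1]
base far end [55.1  0.1]
150 held far [56.1  1. ] [53.6  0.7]
152 held far [55.3  1. ] [52.7  0.7]
154 held far [54.6  0.9] [51.8  0.7]
156 held far [53.8  0.9] [50.9  0.7]
158 held far [53.1  0.9] [50.   0.7]
```

Relative to the base, the held case is off by about +1.6 mm across and -0.7 mm along. The top-camera labels show the same wrist-camera offset. I'll correct that while lowering, then re-measure.

Request:
{"method": "play_rows", "body": {
  "deltas": [
    {"x": 0.0007, "y": -0.0016, "z": -0.02, "wx": 0, "wy": 0, "wz": 0, "fingers": 0.04},
    {"x": 0, "y": 0, "z": -0.03, "wx": 0, "wy": 0, "wz": 0, "fingers": 0.04},
    {"x": 0, "y": 0, "z": -0.01, "wx": 0, "wy": 0, "wz": 0, "fingers": 0.04},
    {"x": 0, "y": 0, "z": 0, "wx": 0, "wy": 0, "wz": 0, "fingers": 0.04},
    {"x": 0, "y": 0, "z": 0, "wx": 0, "wy": 0, "wz": 0, "fingers": 0.04}
  ]
}}

```text
clock: 12.05
tool_pos: [469.4, 151.2, 52.9]
tool_rot: [3.139, 0.126, 0.001]
contact_force: [-0.4, 0.1, -2.3]
width: 49.6
grip_force: 42.0
```

```bash
python3 - <<'E'
from h import *
s=ctrl.get_state(); print(s["tool_pos"],s["contact_force"])
a=grab("wrist")[0][60:200,190:370];b=grab("side")[0][235:335,210:340];
cv2.imwrite("pics/c5.png",np.hstack([cv2.resize(a,(514,400),interpolation=2),cv2.resize(b,(280,400),interpolation=2)]))
E
```

```text
[469.44657189 151.21389632  52.88524146] [-0.38065957  0.11970822 -2.30910116]
```

View pics/c5.png

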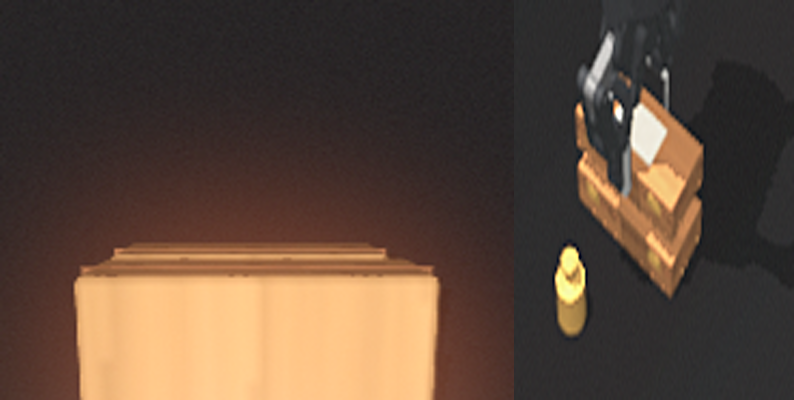

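The gap is about 14 mm. In the wrist view the base spans crop columns 113–387 and the held case 77–440. I'll compute the offset numerically.

```bash
python3 - <<'E'
from h import *
im,K,R,t=load("wrist"); V=cv2.cvtColor(im,cv2.COLOR_BGR2HSV)[...,2].astype(int)
u=np.array([468.3,153.2]);a=np.radians(4.65);ex=np.array([np.cos(a),np.sin(a)]);ey=np.array([-ex[1],ex[0]])
def loc(p,z): d=onplane(p,z,K,R,t)[0,:2]-u; return np.round([d@ex,d@ey],1)
print((-R.T@t).round(1),R[2].round(3))
print(V[140:165,[250,280,310]].T.tolist())
for v in range(144,172,2):
    q=np.nonzero(V[v,200:360]>120)[0]+200
    if len(q): print(v,q[0],q[-1],"z26",loc([q[0]-.5,v],26),loc([q[-1]+.5,v],26),"z40",loc([q[0]-.5,v],40),loc([q[-1]+.5,v],40),"z66",loc([q[0]-.5,v],66),loc([q[-1]+.5,v],66))
E
```

```text
[537.1 157.8 187.6] [-0.268 -0.023 -0.963]
[[91, 93, 94, 93, 98, 125, 136, 172, 147, 216, 200, 150, 148, 186, 157, 152, 185, 229, 238, 248, 254, 254, 254, 254, 254], [97, 96, 99, 101, 101, 129, 132, 173, 149, 215, 197, 153, 141, 185, 156, 155, 185, 229, 239, 248, 255, 255, 255, 255, 255], [89, 90, 92, 92, 93, 125, 127, 174, 146, 216, 196, 150, 148, 186, 152, 136, 189, 235, 243, 251, 255, 255, 255, 255, 255]]
146 235 319 z26 [56.1 21.7] [ 56.  -21.4] z40 [57.2 19.7] [ 57.2 -19.6] z66 [59.3 16. ] [ 59.2 -16.3]
148 230 324 z26 [55.1 24.2] [ 55.  -23.9] z40 [56.3 22. ] [ 56.2 -21.9] z66 [58.5 18. ] [ 58.5 -18.3]
150 229 325 z26 [54.1 24.8] [ 54.  -24.5] z40 [55.4 22.5] [ 55.3 -22.4] z66 [57.8 18.4] [ 57.7 -18.7]
152 225 334 z26 [53.1 26.9] [ 53.  -29.1] z40 [54.5 24.4] [ 54.4 -26.7] z66 [57. 20.] [ 57.  -22.1]
154 218 341 z26 [52.1 30.5] [ 52.  -32.7] z40 [53.5 27.7] [ 53.5 -30. ] z66 [56.3 22.7] [ 56.2 -24.9]
156 218 341 z26 [51.1 30.5] [ 51.  -32.8] z40 [52.6 27.8] [ 52.6 -30. ] z66 [55.5 22.7] [ 55.4 -24.9]
158 216 343 z26 [50.1 31.6] [ 50.  -33.8] z40 [51.7 28.8] [ 51.6 -31. ] z66 [54.7 23.5] [ 54.7 -25.7]
160 216 343 z26 [49.  31.7] [ 49.  -33.9] z40 [50.8 28.8] [ 50.7 -31. ] z66 [54.  23.6] [ 53.9 -25.7]
162 216 343 z26 [48.  31.7] [ 47.9 -33.9] z40 [49.8 28.9] [ 49.8 -31.1] z66 [53.2 23.6] [ 53.1 -25.8]
164 216 343 z26 [47.  31.8] [ 46.9 -34. ] z40 [48.9 28.9] [ 48.8 -31.1] z66 [52.4 23.7] [ 52.4 -25.8]
166 216 343 z26 [46.  31.8] [ 45.9 -34. ] z40 [48. 29.] [ 47.9 -31.2] z66 [51.6 23.7] [ 51.6 -25.9]
168 217 343 z26 [44.9 31.4] [ 44.9 -34.1] z40 [47.  28.6] [ 46.9 -31.2] z66 [50.9 23.4] [ 50.8 -25.9]
170 217 343 z26 [43.9 31.4] [ 43.8 -34.2] z40 [46.1 28.6] [ 46.  -31.3] z66 [50.1 23.4] [ 50. -26.]
```

The apparent offset changed by more than the shift I commanded. That points to a camera tilt error of about 1°, and extrapolating to contact the true offset is now about -1.9 across and +0.5 along. I'll correct and lower to a 4 mm gap.

Request:
{"method": "play_rows", "body": {
  "deltas": [
    {"x": -0.0006, "y": 0.0018, "z": -0.005, "wx": 0, "wy": 0, "wz": 0, "fingers": 0.04},
    {"x": 0, "y": 0, "z": -0.005, "wx": 0, "wy": 0, "wz": 0, "fingers": 0.04},
    {"x": 0, "y": 0, "z": 0, "wx": 0, "wy": 0, "wz": 0, "fingers": 0.04},
    {"x": 0, "y": 0, "z": 0, "wx": 0, "wy": 0, "wz": 0, "fingers": 0.04}
  ]
}}

```text
clock: 12.55
tool_pos: [468.2, 153.4, 42.2]
tool_rot: [3.139, 0.127, -0.001]
contact_force: [-0.6, 0.3, -0.8]
width: 49.5
grip_force: 42.1
```

```bash
python3 - <<'E'
from h import *
im,K,R,t=grab("wrist"); V=cv2.cvtColor(im,cv2.COLOR_BGR2HSV)[...,2].astype(int)
u=np.array([468.3,153.2]);a=np.radians(4.65);ex=np.array([np.cos(a),np.sin(a)]);ey=np.array([-ex[1],ex[0]])
def loc(p,z): d=onplane(p,z,K,R,t)[0,:2]-u; return np.round([d@ex,d@ey],1)
print(V[140:165,[250,280,310]].T.tolist())
for v in range(142,166,1):
    q=np.nonzero(V[v,200:360]>120)[0]+200
    if len(q): print(v,q[0],q[-1],"z26",loc([q[0]-.5,v],26),loc([q[-1]+.5,v],26),"z30",loc([q[0]-.5,v],30),loc([q[-1]+.5,v],30),"z56",loc([q[0]-.5,v],56),loc([q[-1]+.5,v],56))
s=grab("side")[0]; s2=cv2.resize(s[235:335,210:340],(390,300),interpolation=2)
cv2.imwrite("pics/c6.png",np.hstack([cv2.resize(im[120:190,190:370],(386,300),interpolation=2),s2]))
E
```

```text
[[90, 92, 93, 96, 104, 143, 167, 160, 150, 225, 201, 150, 149, 184, 156, 151, 184, 229, 238, 248, 254, 254, 254, 254, 254], [96, 98, 100, 101, 107, 143, 172, 164, 151, 231, 206, 154, 142, 184, 156, 153, 183, 230, 239, 247, 254, 255, 254, 255, 255], [88, 90, 89, 94, 101, 136, 175, 162, 148, 224, 199, 151, 146, 185, 152, 146, 190, 234, 242, 250, 255, 255, 255, 255, 255]]
145 238 325 z26 [56.4 21.1] [ 56.3 -20.5] z30 [56.7 20.5] [ 56.7 -19.9] z56 [58.7 17.1] [ 58.7 -16.1]
146 231 331 z26 [55.9 24.4] [ 55.9 -23.3] z30 [56.2 23.8] [ 56.2 -22.7] z56 [58.3 19.8] [ 58.3 -18.4]
147 231 332 z26 [55.4 24.4] [ 55.4 -23.8] z30 [55.8 23.8] [ 55.8 -23.1] z56 [57.9 19.8] [ 57.9 -18.8]
148 231 332 z26 [55.  24.4] [ 54.9 -23.8] z30 [55.3 23.8] [ 55.3 -23.2] z56 [57.6 19.8] [ 57.5 -18.8]
149 231 333 z26 [54.5 24.5] [ 54.5 -24.3] z30 [54.9 23.8] [ 54.8 -23.6] z56 [57.2 19.9] [ 57.2 -19.2]
150 230 334 z26 [54.  24.9] [ 54.  -24.8] z30 [54.4 24.3] [ 54.4 -24.1] z56 [56.8 20.3] [ 56.8 -19.6]
151 227 333 z26 [53.6 26.4] [ 53.5 -24.4] z30 [53.9 25.7] [ 53.9 -23.7] z56 [56.4 21.4] [ 56.4 -19.3]
152 225 334 z2
[... 713 characters left out ...]
26 [49.8 31.8] [ 49.8 -29.3] z30 [50.3 31. ] [ 50.2 -28.5] z56 [53.4 25.8] [ 53.4 -23.2]
160 216 343 z26 [49.3 31.8] [ 49.3 -29.4] z30 [49.8 31. ] [ 49.8 -28.5] z56 [53.  25.8] [ 53.  -23.2]
161 216 343 z26 [48.8 31.9] [ 48.8 -29.4] z30 [49.3 31.1] [ 49.3 -28.6] z56 [52.6 25.8] [ 52.6 -23.3]
162 216 343 z26 [48.4 31.9] [ 48.3 -29.4] z30 [48.9 31.1] [ 48.9 -28.6] z56 [52.3 25.8] [ 52.2 -23.3]
163 216 343 z26 [47.9 31.9] [ 47.9 -29.4] z30 [48.4 31.1] [ 48.4 -28.6] z56 [51.9 25.8] [ 51.9 -23.3]
164 216 343 z26 [47.4 31.9] [ 47.4 -29.5] z30 [47.9 31.1] [ 47.9 -28.6] z56 [51.5 25.9] [ 51.5 -23.3]
165 216 343 z26 [46.9 32. ] [ 46.9 -29.5] z30 [47.5 31.2] [ 47.5 -28.7] z56 [51.1 25.9] [ 51.1 -23.4]
```

View pics/c6.png

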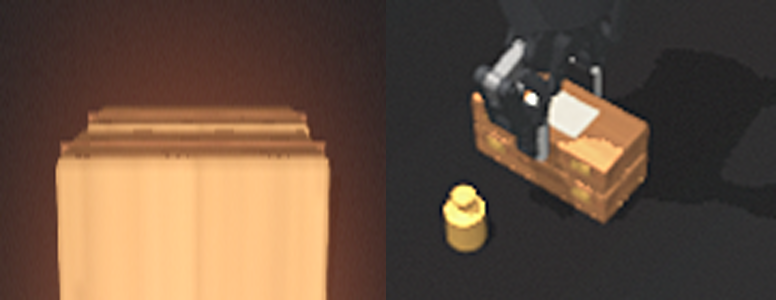

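The gap is now about 4 mm, so camera tilt hardly matters. The held bottom edge is +0.9 mm across and about -0.3 mm along from the base. I'll apply that correction and set it down.

Request:
{"method": "play_rows", "body": {
  "deltas": [
    {"x": 0.0004, "y": -0.0008, "z": -0.002, "wx": 0, "wy": 0, "wz": 0, "fingers": 0.04},
    {"x": 0, "y": 0, "z": -0.001, "wx": 0, "wy": 0, "wz": 0, "fingers": 0.04},
    {"x": 0, "y": 0, "z": -0.001, "wx": 0, "wy": 0, "wz": 0, "fingers": 0.04},
    {"x": 0, "y": 0, "z": 0, "wx": 0, "wy": 0, "wz": 0, "fingers": 0.04}
  ]
}}

```text
clock: 13.05
tool_pos: [468.8, 152.5, 39.3]
tool_rot: [3.139, 0.127, 0.001]
contact_force: [-3.7, -1.5, 10.3]
width: 49.4
grip_force: 43.4
```

Request:
{"method": "play_rows", "body": {
  "deltas": [
    {"x": 0, "y": 0, "z": 0, "wx": 0, "wy": 0, "wz": 0, "fingers": 0.052},
    {"x": 0, "y": 0, "z": 0, "wx": 0, "wy": 0, "wz": 0, "fingers": 0.056},
    {"x": 0, "y": 0, "z": 0, "wx": 0, "wy": 0, "wz": 0, "fingers": 0.07},
    {"x": 0, "y": 0, "z": 0, "wx": 0, "wy": 0, "wz": 0, "fingers": 0.07},
    {"x": 0, "y": 0, "z": 0.02, "wx": 0, "wy": 0, "wz": 0, "fingers": 0.07},
    {"x": 0, "y": 0, "z": 0.045, "wx": 0, "wy": 0, "wz": 0, "fingers": 0.07},
    {"x": 0, "y": 0, "z": 0.045, "wx": 0, "wy": 0, "wz": 0, "fingers": 0.07},
    {"x": 0, "y": 0, "z": 0.045, "wx": 0, "wy": 0, "wz": 0, "fingers": 0.07}
  ]
}}

```text
clock: 13.85
tool_pos: [468.4, 152.5, 194.8]
tool_rot: [3.139, 0.127, -0.001]
contact_force: [0.7, 0.4, -0.4]
width: 70.4
grip_force: 0.0
```

Request:
{"method": "play_rows", "body": {
  "deltas": [
    {"x": 0, "y": 0, "z": 0.046, "wx": 0, "wy": 0, "wz": 0, "fingers": 0.07},
    {"x": 0, "y": 0, "z": 0, "wx": 0, "wy": 0, "wz": 0, "fingers": 0.07},
    {"x": 0, "y": 0, "z": 0, "wx": 0, "wy": 0, "wz": 0, "fingers": 0.07}
  ]
}}

```text
clock: 14.15
tool_pos: [469.0, 152.6, 240.0]
tool_rot: [-3.139, -0.127, -0.003]
contact_force: [-1.1, -1.1, -0.7]
width: 70.2
grip_force: 0.0
```

```bash
python3 - <<'E'
from h import *
W=grab("wrist"); s=ctrl.get_state(); print(s["tool_pos"],s["clock"])
for o in cases(*W,52,800): print(*o)
T=grab("top"); S=grab("side")
a=cv2.resize(W[0][90:240,215:345],(347,400),interpolation=2)
b=cv2.resize(S[0][235:335,220:330],(440,400),interpolation=2)
cv2.imwrite("pics/c7.png",np.hstack([a,b]))
E
```

```text
[468.29842435 152.50870817 238.6267145 ] 14.2
[280. 184.] [468.9 153.3 111.   51.    4.4] [468.3 153.4  46.2  28.1   5.3]
[459.  48.] [617.4  -3.8 104.9  51.9 151.8] [617.7  -7.2  26.6  43.2  61.4]
```

View pics/c7.png

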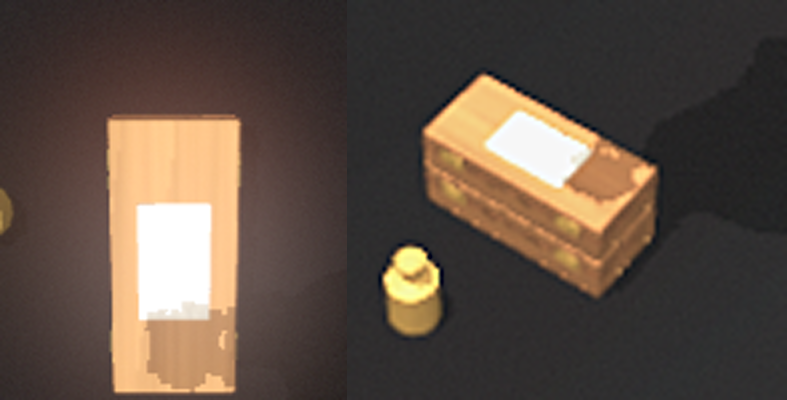

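The stack looks flush: the wrist view gives (468.9,153.3) at 4.4°, and the side view shows aligned edges. Next is case B.

Request:
{"method": "play_rows", "body": {
  "deltas": [
    {"x": 0.025, "y": -0.028, "z": 0, "wx": 0, "wy": 0, "wz": -5, "fingers": 0.07},
    {"x": 0.03, "y": -0.035, "z": 0, "wx": 0, "wy": 0, "wz": -7, "fingers": 0.07},
    {"x": 0.03, "y": -0.035, "z": 0, "wx": 0, "wy": 0, "wz": -7, "fingers": 0.07},
    {"x": 0.03, "y": -0.035, "z": 0, "wx": 0, "wy": 0, "wz": -7, "fingers": 0.07},
    {"x": 0.025, "y": -0.025, "z": 0, "wx": 0, "wy": 0, "wz": -5, "fingers": 0.07},
    {"x": 0.015, "y": -0.015, "z": 0, "wx": 0, "wy": 0, "wz": -2.2, "fingers": 0.07},
    {"x": 0, "y": 0, "z": 0, "wx": 0, "wy": 0, "wz": 0, "fingers": 0.07},
    {"x": 0, "y": 0, "z": 0, "wx": 0, "wy": 0, "wz": 0, "fingers": 0.07}
  ]
}}

```text
clock: 15.1
tool_pos: [623.1, -20.3, 237.4]
tool_rot: [3.044, -0.775, -0.006]
contact_force: [-0.0, -1.0, -0.1]
width: 69.9
grip_force: 0.0
```

```bash
python3 - <<'E'
from h import *
W=grab("wrist"); s=ctrl.get_state(); print(s["tool_pos"],s["tool_rot"],s["clock"])
for o in cases(*W,26,800): print(*o)
E
```

```text
[622.89010901 -19.78357339 237.96978094] [ 3.04481707 -0.77354299 -0.00471401] 15.15
[215. 328.] [492.4 151.6  78.9  52.7 177.7] None
[279. 178.] [624.4 -20.4 109.8  51.  151.2] [623.5 -20.2  28.4  45.3  61.4]
[546.  82.] [ 583.5 -307.8   33.    31.2  165.1] None
[38. 76.] [847.  158.6 127.8 124.9 171.5] None
```

Request:
{"method": "play_rows", "body": {
  "deltas": [
    {"x": 0.0006, "y": 0, "z": -0.04, "wx": 0, "wy": 0, "wz": -0.1, "fingers": 0.07},
    {"x": 0, "y": 0, "z": -0.045, "wx": 0, "wy": 0, "wz": 0, "fingers": 0.07},
    {"x": 0, "y": 0, "z": -0.045, "wx": 0, "wy": 0, "wz": 0, "fingers": 0.07},
    {"x": 0, "y": 0, "z": -0.045, "wx": 0, "wy": 0, "wz": 0, "fingers": 0.07},
    {"x": 0, "y": 0, "z": -0.03, "wx": 0, "wy": 0, "wz": 0, "fingers": 0.07},
    {"x": 0, "y": 0, "z": -0.015, "wx": 0, "wy": 0, "wz": 0, "fingers": 0.07},
    {"x": 0, "y": 0, "z": -0.007, "wx": 0, "wy": 0, "wz": 0, "fingers": 0.07},
    {"x": 0, "y": 0, "z": 0, "wx": 0, "wy": 0, "wz": 0, "fingers": 0.07}
  ]
}}

```text
clock: 15.95
tool_pos: [624.5, -20.0, 12.7]
tool_rot: [3.044, -0.776, 0.0]
contact_force: [0.5, -0.3, 0.3]
width: 69.7
grip_force: 0.0
```

Request:
{"method": "play_rows", "body": {
  "deltas": [
    {"x": 0, "y": 0, "z": 0, "wx": 0, "wy": 0, "wz": 0, "fingers": 0.06},
    {"x": 0, "y": 0, "z": 0, "wx": 0, "wy": 0, "wz": 0, "fingers": 0.055},
    {"x": 0, "y": 0, "z": 0, "wx": 0, "wy": 0, "wz": 0, "fingers": 0.052},
    {"x": 0, "y": 0, "z": 0, "wx": 0, "wy": 0, "wz": 0, "fingers": 0.05},
    {"x": 0, "y": 0, "z": 0, "wx": 0, "wy": 0, "wz": 0, "fingers": 0.048},
    {"x": 0, "y": 0, "z": 0, "wx": 0, "wy": 0, "wz": 0, "fingers": 0.04},
    {"x": 0, "y": 0, "z": 0, "wx": 0, "wy": 0, "wz": 0, "fingers": 0.04}
  ],
  "grip_force": 40
}}

```text
clock: 16.65
tool_pos: [624.8, -20.7, 13.4]
tool_rot: [3.044, -0.778, 0.002]
contact_force: [-1.4, -0.4, 4.7]
width: 49.2
grip_force: 42.9
```

Request:
{"method": "play_rows", "body": {
  "deltas": [
    {"x": 0, "y": 0, "z": 0.01, "wx": 0, "wy": 0, "wz": 0, "fingers": 0.04},
    {"x": 0, "y": 0, "z": 0.03, "wx": 0, "wy": 0, "wz": 0, "fingers": 0.04},
    {"x": 0, "y": 0, "z": 0.04, "wx": 0, "wy": 0, "wz": 0, "fingers": 0.04},
    {"x": 0, "y": 0, "z": 0.03, "wx": 0, "wy": 0, "wz": 0, "fingers": 0.04},
    {"x": -0.01, "y": 0.01, "z": 0, "wx": 0, "wy": 0, "wz": 2, "fingers": 0.04},
    {"x": -0.02, "y": 0.02, "z": 0, "wx": 0, "wy": 0, "wz": 4, "fingers": 0.04},
    {"x": -0.025, "y": 0.03, "z": 0, "wx": 0, "wy": 0, "wz": 6, "fingers": 0.04},
    {"x": -0.03, "y": 0.035, "z": 0, "wx": 0, "wy": 0, "wz": 6, "fingers": 0.04}
  ]
}}

```text
clock: 17.45
tool_pos: [538.8, 74.8, 122.6]
tool_rot: [-3.128, 0.288, -0.001]
contact_force: [-0.7, 0.1, -1.7]
width: 49.2
grip_force: 42.1
```

Request:
{"method": "play_rows", "body": {
  "deltas": [
    {"x": -0.03, "y": 0.035, "z": 0, "wx": 0, "wy": 0, "wz": 6, "fingers": 0.04},
    {"x": -0.02, "y": 0.025, "z": 0, "wx": 0, "wy": 0, "wz": 5, "fingers": 0.04},
    {"x": -0.0126, "y": 0.012, "z": 0, "wx": 0, "wy": 0, "wz": 3.2, "fingers": 0.04},
    {"x": -0.008, "y": 0.006, "z": 0, "wx": 0, "wy": 0, "wz": 1, "fingers": 0.04},
    {"x": 0, "y": 0, "z": -0.02, "wx": 0, "wy": 0, "wz": 0, "fingers": 0.04},
    {"x": 0, "y": 0, "z": -0.02, "wx": 0, "wy": 0, "wz": 0, "fingers": 0.04},
    {"x": 0, "y": 0, "z": -0.01, "wx": 0, "wy": 0, "wz": 0, "fingers": 0.04},
    {"x": 0, "y": 0, "z": 0, "wx": 0, "wy": 0, "wz": 0, "fingers": 0.04}
  ]
}}

```text
clock: 18.25
tool_pos: [468.5, 151.8, 71.2]
tool_rot: [3.139, 0.122, -0.004]
contact_force: [0.6, 0.1, -1.9]
width: 49.3
grip_force: 42.1
```

```bash
python3 - <<'E'
from h import *
im,K,R,t=grab("wrist"); V=cv2.cvtColor(im,cv2.COLOR_BGR2HSV)[...,2].astype(int)
s=ctrl.get_state(); print(s["tool_pos"],s["contact_force"])
u=np.array([468.8,152.6]);a=np.radians(4.6);ex=np.array([np.cos(a),np.sin(a)]);ey=np.array([-ex[1],ex[0]])
def loc(p,z): d=onplane(p,z,K,R,t)[0,:2]-u; return np.round([d@ex,d@ey],1)
print(V[138:165,[250,280,310]].T.tolist())
for v in range(142,166,1):
    q=np.nonzero(V[v,200:360]>120)[0]+200
    if len(q): print(v,q[0],q[-1],*[(z,*loc([q[0]-.5,v],z),loc([q[-1]+.5,v],z)[1]) for z in (52,58,84)])
E
```

```text
[469.03751497 152.02201281  72.06880563] [ 0.03447983  0.22650546 -0.88366694]
[[92, 92, 95, 127, 141, 159, 154, 147, 187, 144, 198, 234, 160, 141, 151, 179, 154, 155, 216, 235, 244, 253, 254, 255, 254, 254, 255], [95, 96, 96, 125, 167, 149, 156, 141, 173, 148, 206, 230, 159, 148, 157, 178, 158, 157, 215, 235, 244, 253, 255, 255, 255, 255, 255], [85, 89, 90, 136, 161, 138, 139, 160, 176, 143, 213, 234, 159, 146, 157, 177, 150, 156, 220, 238, 247, 255, 255, 255, 255, 255, 255]]
142 240 320 (52, np.float64(57.2), np.float64(19.3), np.float64(-19.5)) (58, np.float64(57.6), np.float64(18.6), np.float64(-18.8)) (84, np.float64(59.4), np.float64(15.3), np.float64(-15.4))
143 235 321 (52, np.float64(56.7), np.float64(21.7), np.float64(-20.0)) (58, np.float64(57.2), np.float64(20.9), np.float64(-19.2)) (84, np.float64(59.1), np.float64(17.3), np.float64(-15.8))
144 235 321 (52, np.float64(56.3), np.float64(21.8), np.float64(-20.1)) (58, np.float64(56.7), np.float64(20.9), np.float64(-19.3)) (84, np.float64(58.7), np.float64(17.3), np.float64(-15.8))
145 234 323 (52, np.float64(55.8), np.floa
[... 3289 characters left out ...]
.1)) (58, np.float64(48.4), np.float64(30.2), np.float64(-29.9)) (84, np.float64(51.9), np.float64(24.9), np.float64(-24.6))
163 216 343 (52, np.float64(47.2), np.float64(31.4), np.float64(-31.1)) (58, np.float64(48.0), np.float64(30.2), np.float64(-29.9)) (84, np.float64(51.5), np.float64(24.9), np.float64(-24.6))
164 216 343 (52, np.float64(46.7), np.float64(31.4), np.float64(-31.1)) (58, np.float64(47.5), np.float64(30.2), np.float64(-29.9)) (84, np.float64(51.1), np.float64(24.9), np.float64(-24.6))
165 217 343 (52, np.float64(46.2), np.float64(31.0), np.float64(-31.2)) (58, np.float64(47.0), np.float64(29.8), np.float64(-29.9)) (84, np.float64(50.7), np.float64(24.6), np.float64(-24.6))
```

The held bottom edge is about -0.6 mm across and -0.2 mm along from the stack. I'll make that small correction and set it down.

Request:
{"method": "play_rows", "body": {
  "deltas": [
    {"x": 0.0002, "y": 0.0005, "z": -0.003, "wx": 0, "wy": 0, "wz": 0, "fingers": 0.04},
    {"x": 0, "y": 0, "z": -0.002, "wx": 0, "wy": 0, "wz": 0, "fingers": 0.04},
    {"x": 0, "y": 0, "z": -0.001, "wx": 0, "wy": 0, "wz": 0, "fingers": 0.04},
    {"x": 0, "y": 0, "z": -0.001, "wx": 0, "wy": 0, "wz": 0, "fingers": 0.04},
    {"x": 0, "y": 0, "z": 0, "wx": 0, "wy": 0, "wz": 0, "fingers": 0.04}
  ]
}}

```text
clock: 18.8
tool_pos: [469.1, 153.1, 65.5]
tool_rot: [3.139, 0.124, 0.001]
contact_force: [0.5, -0.5, -2.2]
width: 49.3
grip_force: 42.2
```

Request:
{"method": "play_rows", "body": {
  "deltas": [
    {"x": 0, "y": 0, "z": -0.001, "wx": 0, "wy": 0, "wz": 0, "fingers": 0.04},
    {"x": 0, "y": 0, "z": 0, "wx": 0, "wy": 0, "wz": 0, "fingers": 0.04},
    {"x": 0, "y": 0, "z": 0, "wx": 0, "wy": 0, "wz": 0, "fingers": 0.04}
  ]
}}

```text
clock: 19.1
tool_pos: [469.1, 153.1, 65.4]
tool_rot: [3.139, 0.125, 0.001]
contact_force: [-2.6, -0.8, 7.5]
width: 49.3
grip_force: 43.2
```

Request:
{"method": "play_rows", "body": {
  "deltas": [
    {"x": 0, "y": 0, "z": 0, "wx": 0, "wy": 0, "wz": 0, "fingers": 0.052},
    {"x": 0, "y": 0, "z": 0, "wx": 0, "wy": 0, "wz": 0, "fingers": 0.056},
    {"x": 0, "y": 0, "z": 0, "wx": 0, "wy": 0, "wz": 0, "fingers": 0.07},
    {"x": 0, "y": 0, "z": 0, "wx": 0, "wy": 0, "wz": 0, "fingers": 0.07},
    {"x": 0, "y": 0, "z": 0.02, "wx": 0, "wy": 0, "wz": 0, "fingers": 0.07},
    {"x": 0, "y": 0, "z": 0.045, "wx": 0, "wy": 0, "wz": 0, "fingers": 0.07},
    {"x": 0, "y": 0, "z": 0.045, "wx": 0, "wy": 0, "wz": 0, "fingers": 0.07},
    {"x": 0, "y": 0, "z": 0.045, "wx": 0, "wy": 0, "wz": 0, "fingers": 0.07}
  ]
}}

```text
clock: 19.9
tool_pos: [468.6, 153.0, 220.9]
tool_rot: [3.139, 0.124, -0.001]
contact_force: [0.7, 0.4, -0.4]
width: 70.1
grip_force: 0.0
```

Request:
{"method": "play_rows", "body": {
  "deltas": [
    {"x": 0, "y": -0.02, "z": 0.03, "wx": 0, "wy": 0, "wz": 0, "fingers": 0.07},
    {"x": 0, "y": -0.04, "z": 0, "wx": 0, "wy": 0, "wz": 0, "fingers": 0.07},
    {"x": 0, "y": -0.045, "z": 0, "wx": 0, "wy": 0, "wz": 0, "fingers": 0.07},
    {"x": 0, "y": -0.045, "z": 0, "wx": 0, "wy": 0, "wz": 0, "fingers": 0.07},
    {"x": 0, "y": 0, "z": 0, "wx": 0, "wy": 0, "wz": 0, "fingers": 0.07},
    {"x": 0, "y": 0, "z": 0, "wx": 0, "wy": 0, "wz": 0, "fingers": 0.07}
  ]
}}

```text
clock: 20.5
tool_pos: [468.9, 2.4, 249.2]
tool_rot: [-3.139, -0.12, 0.001]
contact_force: [0.1, 0.4, -0.7]
width: 70.0
grip_force: 0.0
```

```bash
python3 - <<'E'
from h import *
W=grab("wrist","wr9.png"); T=grab("top","t9.png"); S=grab("side","s9.png")
for o in cases(*T,78,300): print("top",*o)
r=lambda im,sz: cv2.resize(im,sz,interpolation=2)
a=r(S[0][215:335,220:330],(366,400)); b=r(T[0][150:320,120:480],(424,200)); c=r(S[0][130:230,270:420],(424,200))
cv2.imwrite("pics/c9.png",np.hstack([a,np.vstack([b,c])]))
E
```

```text
top [203. 272.] [469.7 154.  112.2  52.8   1.7] None
top [556. 204.] [ 621.2 -531.6  102.9   23.9  177.1] None
top [134.  90.] [835.7 312.2 164.8 116.1  15.6] [867.8 323.4  96.5  94.9  13.8]
top [212.  87.] [846.1 150.  163.3 109.9 178. ] [877.8 157.9  98.6  95.8  83.5]
```

View pics/c9.png

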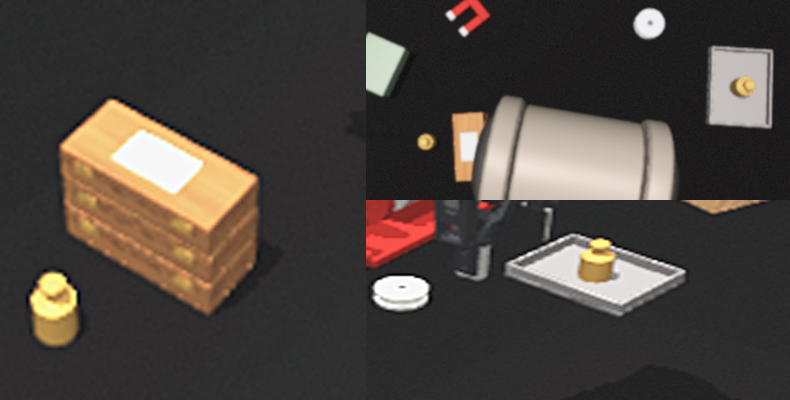

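The side view shows all three cases flush with lids up, the weight standing upright in the tray and the other things where they were. I'm handing in.

```bash
python3 -c "
from bench import ctrl
print(ctrl.job_done())"
```

```text
the job is handed in; nothing more can be done
None
```

Job handed in at about 20.6 s: the brass weight stands upright in the tray and the three cases are stacked by eye flush, lids up, with the bystanders in place; I viewed 12 pictures, over the limit of 10.

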